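Unhook the stage cover and fit it on the microscope

ROBOT

A 7-joint arm with a two-finger parallel gripper is mounted at the origin on the work surface. World frame = base frame: x ahead of the robot, y to its left, z up, the work surface at z = 0. Lengths are in m, angles in rad, forces in N, time in s.
With the tool pointing down it reaches from about 0.375 to 0.925 m from the base axis. Payload 3.1 kg.
Tool frame: the origin (TCP) lies between the finger pads; the fingertips stand 19 mm ahead of it and the grasp point (between the pads) is the TCP; z points along the fingers, y is the direction in which the jaws open and shut (so a half turn about z gives the same grasp; the last joint's range is limited). The gripper opens to 85 mm and grips with 20 to 120 N. Pads are 22 mm wide; open, the fingers measure 114 mm over their backs; the gripper's body (76 mm by 85 mm) begins 54 mm behind the grasp point. The pads swing forward as they close: fully open they stand 13 mm farther back than shut.
Start: joints at [-1.365, 0.383, 0.044, 1.598, -0.018, 1.161, -0.05], TCP at [0.194, 0.62, 0.25] pointing down, gripper open.
Joint ranges: [-2.61, 2.61], [-0.41, 2.15], [-1.48, 1.57], [0, 2.5], [-1.57, 4.71], [0.05, 1.97], [-2.85, 2.85]. Speed limits (rad/s): [2.79, 2.79, 3.14, 3.14, 3.14, 3.14, 3.14].

INTERFACE

Orientations are given as a unit quaternion [x, y, z, w].
In Python, from bench import move_ptp, movel, move_j, move_gripper, pause, inverse_kinematics, read_camera, camera_params, MotionError, sign_off, look_for, tip_of, read_time_s, read_qpos, read_joint_vel, read_effort, read_eef_pos, read_tcp_rot, read_ft_force, read_ft_torque, read_finger_gap gives the robot as it stands. Calls block until the motion is done:
- move_ptp(position, orientation): joint-space move of the TCP to a pose.
- movel(position, orientation=None, speed=0.15): straight line of the TCP; orientation=None keeps the orientation; speed is the mean speed in m/s.
- move_j(angles): joint-space move.
- move_gripper(opening, effort=None): finger opening in m; effort is the grip in N (None keeps the last); returns when the fingers have stopped.
- pause(seconds).
- inverse_kinematics(position, orientation): joint angles nearest the present ones, or None.
- read_camera(name): name is "scene" or "top" or "wrist"; returns the picture (480x640x3 uint8, red, green, blue); there is no depth.
- camera_params(name): a dict with "K" (3x3 intrinsics, pixels), "camera_from_world" (4x4, takes a point from world to camera coordinates). Camera axes: x right, y down, z forward; pixel columns grow to the right and rows downward; lengths in m; the calibration is good to about 2 mm. A picture is of the moment at which its call begins: read the wrist's pose just before it. camera_params takes no time and is no camera call; for the wrist camera it gives the pose at the moment of the call.
A pose or a line that the arm cannot do raises MotionError and nothing moves.
- sign_off(): hands the job in, once; it reports no verdict.
Trained networks look in the newest picture that a camera, given by its name, has taken for a name from the list of things; names that differ only in an ending like _2 or _b are one class to them, and where a whole thing is asked for, a point or a joint stands for the part that bears it (a point fixed in the world has none). Each returns a list of dicts, best first, with "confidence" (0 to 1); they miss things now and then, are a little off and sometimes report something else, mostly with a low value. They report only what shows in the picture. A call takes as long as a camera call. They do not tell look-alikes from the thing itself.
- look_for(camera, name): "at" ([column, row] in pixels, amid what is visible of it).
- tip_of(camera, name): "at" ([column, row] in pixels: a listed point, or the origin of a listed thing).
Readings, each from a call of its own:
- read_time_s(): time.
- read_qpos(): joint angles.
- read_joint_vel(): joint speeds.
- read_effort(): joint torques, N m.
- read_eef_pos(): TCP position.
- read_tcp_rot(): TCP orientation.
- read_ft_force(): force on the tool from outside, world axes, zero at the start.
- read_ft_torque(): the same for the moment, N m.
- read_finger_gap(): finger opening in m.
Only numpy, scipy, OpenCV 4.12 (cv2) and the standard library are available. Lean on these libraries where they do the work, as an engineer would, in place of code of your own. Each camera call takes 0.05 s, during which the arm holds its last target.

TASK

The blue cover plate hangs on the two studs of its rack by keyhole slots: without forcing it, raise it until the stud heads are in the wide ends of the slots, then draw it off. Lay it on the green mat with its white grip bar up and let go of it; then pick it up again and set it gently, without dropping it, flat on the black microscope stage, between the two rails and centred over the round opening. Do not disturb the other things on the table.

Things in the scene. Friction and masses are not known exactly. Their poses are not given: they have to be found in the camera images.
- cover: Blue plate, 110 (y) x 84 (z) x 8 mm (x), about 0.25 kg. Origin: centre of its back face (underside when it lies face up). x out of the front, z towards the tab. Plate z -42 to 42 mm; an 8 mm thick tab, 36 mm wide, continues it from z 42 to 82 mm. White grip bar, 14 mm wide (y), 40 mm long (z), stands 30 mm out of the front at the centre. At the start it hangs upright, tab up, origin 77 mm above the table.
- cover_key (a point): Middle of the wide end (20 x 20 mm, z 0 to 20 mm in the cover's frame) of the keyhole at y = +38 mm, on the back face; the other keyhole is at y = -38 mm. Slots 9 mm wide run on towards the tab to z = 34 mm. The studs start in the narrow ends, at z = 31 mm: raise the cover 21 mm (17.5 to 24.5 will do), then draw it along the rack's +x by more than 17 mm to clear the heads.
- cover_tab (a point): Point inside the tab, mid-thickness (x = 4 mm, z = 68 mm in the cover's frame): where to pinch the 8 mm thick tab, one finger in front, one behind. While the cover hangs it is 145 mm above the table, 29 mm above the top edge of the rack's panel.
- cover_bar (a point): Point inside the white grip bar, 22 mm out from the front face (x = 30 mm in the cover's frame), 8 mm short of the bar's end: where to pinch it across its 14 mm width (fingers closing along the cover's y).
- rack: Fixed rack: grey foot 120 x 170 x 12 mm, upright aluminium panel 150 mm wide, 12 mm thick, top 116 mm above the table. Origin: on the table under the panel's front face, mid-width. x out of the panel's front, level, away from the robot (yaw up to 0.35 rad); z up. The hanging cover's back is 1 mm from the panel. Rack and microscope may swap sides of the mat.
- rack_stud (a point): Root of the stud at rack y = +38 mm, 108 mm above the table, on the panel's front; the other is at y = -38 mm. Each: shank 6 mm in diameter, 13 mm long, along the rack's x, then a brass head 13 mm in diameter, 4 mm thick (outer face 17 mm from the panel).
- mat: Fixed flat green mat, 180 x 180 x 4 mm, between rack and microscope. Origin: centre of its underside, on the table; z up; its top is 4 mm above the table. A cover stood on it on its lower edge, leaning back, and let go falls flat on its back, grip bar up.
- stage: Fixed low inverted microscope: white housing, flat black stage 190 (x) x 200 mm (y) on top, surface 90 mm above the table. Origin: on the table under the stage's middle; z up. Two aluminium rails, 10 mm wide, 8 mm high, 150 mm long, run along its x, inner faces at y = -61 and +61 mm: the 110 mm wide cover goes between them with its tab pointing along the rails, either way.
- stage_opening (a point): Centre of the round opening, 40 mm in diameter, in the middle of the stage, level with its surface; axes as the stage.
- oil: Bystander: small amber bottle, 32 mm diameter, 65 mm high. Origin: centre of underside.
- slidebox: Bystander: closed grey slide box, 70 x 100 x 30 mm. Origin: centre of underside.
- eyepiece: Bystander: black eyepiece standing upright, 36 mm diameter, 55 mm high. Origin: centre of underside.
- objective: Bystander: brass-coloured objective lens, 28 mm diameter, 44 mm high. Origin: centre of underside.
- driver: Bystander: screwdriver with yellow handle, 140 mm long, lying. Origin: on the table under its middle.
- dish: Bystander: shallow white dish, 90 mm diameter, 15 mm high. Origin: centre of underside.
- dustcap: Bystander: red dust cap, 40 mm diameter, 18 mm high. Origin: centre of underside.
There are look-alikes about, which are no part of the job. Of the things shaped like the cover, the blue one is meant.

How it is judged:
On the way, in this order (a step that is already met when the one before it is completed fails the run):
1. the cover is off the studs: its back more than 25 mm in front of the rack's panel (x of cover in the frame of rack above 0.025 m), for 0.2 s.
2. the cover lies flat on the mat, grip bar up, its centre within the mat, released and at rest (x of cover in the frame of mat between -0.09 and 0.09 m and y of cover in the frame of mat between -0.09 and 0.09 m and angle between cover's own x axis and vertical below 0.12 rad and z of cover in the frame of mat below 0.012 m and contact force between the fingers and cover below 0.05 N and linear speed of cover below 0.02 m/s), for 0.3 s.
At the end, for the whole second after the job is handed in: The cover lies flat on the stage between the rails (within 3 degrees of level, back face within 3 mm of the stage's surface), tab along the rails either way within 0.15 rad, its centre within 15 mm along and 9 mm across the rails of the opening's centre; released and at rest (x of cover in the frame of stage between -0.015 and 0.015 m and y of cover in the frame of stage between -0.009 and 0.009 m and z of cover in the frame of stage between 0.087 and 0.093 m and angle between cover's own x axis and vertical below 0.05 rad and angle between the z axis of cover and the x axis of stage, either way round below 0.15 rad and contact force between the fingers and cover below 0.05 N and linear speed of cover below 0.02 m/s); the robot touches nothing.
It fails at once if the cover is forced against the rack (more than 40 N between them) (contact force between cover and rack above 40 N).
It fails at once if the cover is dropped on the stage (moves faster than 0.45 m/s, not held, within 120 mm of the stage's middle) (horizontal distance between cover and stage_opening below 0.12 m and contact force between the fingers and cover below 0.05 N and linear speed of cover above 0.45 m/s).
It fails at once if a bystander is moved more than 40 mm (distance of any of oil, slidebox, eyepiece, objective, driver, dish, dustcap from where it was at the start of the episode above 0.04 m).
It also fails if it takes over 56 s, if anything falls off the work surface, if the arm or the gripper's body presses on something with over 40 N, if the wrist force passes 120 N, or if a joint passes its speed limit or range.

## Working session

There is one attempt and no reset: what is moved stays moved. The work goes in short steps, each a Python script; the robot and the scene stay as the last script left them, time stands still between calls to the robot, and variables do not carry over. Pictures are saved under pics/ and viewed, and the job is handed in when it is done.

```bash
mkdir -p pics; ls; python3 - <<'E'
from bench import *
import cv2
for c in ("scene","top","wrist"):
    im=read_camera(c); cv2.imwrite(f"pics/{c}0.png",im[:,:,::-1])
    p=camera_params(c); print(c,p["K"],p["camera_from_world"])
print(read_time_s(),read_eef_pos(),read_tcp_rot())
E
```

```text
pics
scene [[445.68968071   0.         318.63334116]
 [  0.         445.68968071 233.73574983]
 [  0.           0.           1.        ]] [[-0.61473598  0.78872126 -0.00429573  0.29266838]
 [ 0.46233224  0.35592237 -0.81213802 -0.15801815]
 [-0.63902158 -0.50123652 -0.58344955  1.2883469 ]
 [ 0.          0.          0.          1.        ]]
top [[437.26849816   0.         318.38303771]
 [  0.         437.26849816 241.67527484]
 [  0.           0.           1.        ]] [[-0.01091566 -0.99993987  0.00104889  0.00144792]
 [-0.98825635  0.01062822 -0.15243498  0.51206143]
 [ 0.15241467 -0.0027005  -0.98831294  0.88139888]
 [ 0.          0.          0.          1.        ]]
wrist [[355.54553371   0.         320.75906046]
 [  0.         355.54553371 237.86791766]
 [  0.           0.           1.        ]] [[ 0.29837394  0.95444649 -0.0022107  -0.64827521]
 [ 0.90562308 -0.28237818  0.3164007  -0.04118385]
 [ 0.30136328 -0.09640778 -0.94862306  0.38044175]
 [ 0.          0.          0.          1.        ]]
0.15 [0.19419339 0.61958214 0.24916418] [ 1.51246263e-01  9.88495553e-01 -1.04656512e-03 -1.15316571e-04]
```

View pics/scene0.png

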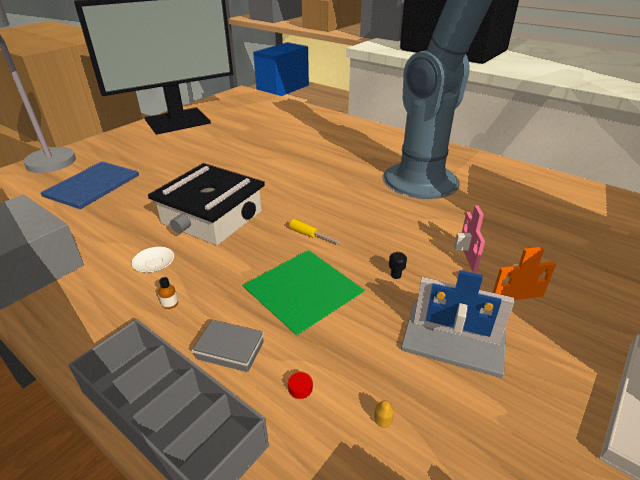

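View pics/top0.png

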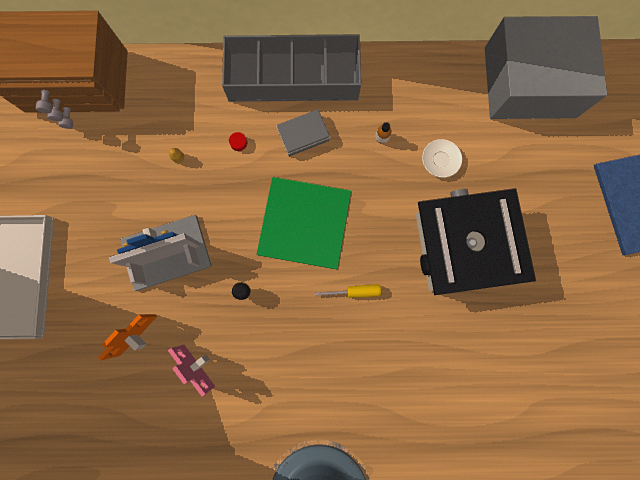

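View pics/wrist0.png

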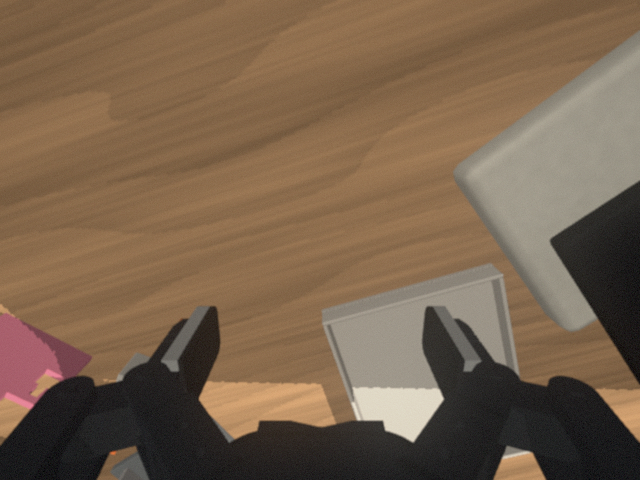

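The scene picture shows three cover-shaped things: blue on the rack at (468,300), orange standing at (525,273), and pink standing at (472,238). The blue one hanging on the rack's brass studs fits the description. I'll confirm it in a crop and measure.

```bash
cat > h.py <<'E'
from bench import *
import numpy as np, cv2
from scipy.optimize import least_squares
from scipy.spatial.transform import Rotation as R
def proj(c,P,prm=None):
    p=prm or camera_params(c); P=np.atleast_2d(P)
    q=P@p["camera_from_world"][:3,:3].T+p["camera_from_world"][:3,3]
    q=q@p["K"].T; return q[:,:2]/q[:,2:]
def onz(c,px,z,prm=None):
    p=prm or camera_params(c); T=np.array(p["camera_from_world"]); Rm=T[:3,:3]; o=-Rm.T@T[:3,3]
    d=Rm.T@np.linalg.inv(p["K"])@np.array([px[0],px[1],1.]); return o+d*(z-o[2])/d[2]
def tri(px1,px2,c1="scene",c2="top"):
    r=[]
    for c,px in((c1,px1),(c2,px2)):
        a=onz(c,px,0.3);b=onz(c,px,0);r.append((a,(b-a)/np.linalg.norm(b-a)))
    A=sum(np.eye(3)-np.outer(d,d) for a,d in r);B=sum((np.eye(3)-np.outer(d,d))@a for a,d in r)
    X=np.linalg.solve(A,B); return X
E
python3 - <<'E'
from h import *
s=cv2.imread("pics/scene0.png");t=cv2.imread("pics/top0.png")
a=cv2.resize(s[225:385,380:560],None,fx=4,fy=4,interpolation=cv2.INTER_CUBIC)[:600];cv2.imwrite("pics/crop_s.png",a)
a=cv2.resize(t[200:300,95:225],None,fx=6,fy=6,interpolation=cv2.INTER_CUBIC);cv2.imwrite("pics/crop_t.png",a)
a=cv2.resize(t[175:305,405:545],None,fx=4.5,fy=4.5,interpolation=cv2.INTER_CUBIC);cv2.imwrite("pics/crop_st.png",a)
for n in ("cover_tab","cover_key","cover_bar","rack_stud","rack","stage_opening","mat","cover","stage"):
    for c in ("scene","top"):
        print(n,c,[(np.round(d["at"],1).tolist(),round(d["confidence"],2)) for d in tip_of(c,n)][:4])
E
```

```text
cover_tab scene [([470.9, 277.9], 0.94), ([474.2, 215.8], 0.94), ([530.7, 255.1], 0.67)]
cover_tab top [([139.7, 240.1], 0.95), ([108.9, 340.3], 0.69), ([185.1, 369.7], 0.59)]
cover_key scene [([486.3, 310.8], 0.89), ([477.4, 245.4], 0.83), ([507.5, 281.7], 0.68)]
cover_key top [([137.5, 322.1], 0.92), ([180.0, 350.5], 0.88), ([131.4, 252.9], 0.61)]
cover_bar scene [([459.6, 321.0], 0.94), ([459.5, 240.2], 0.86), ([514.6, 273.2], 0.7)]
cover_bar top [([201.5, 359.4], 0.89), ([139.7, 345.0], 0.72), ([149.5, 233.8], 0.65)]
rack_stud scene [([489.6, 299.4], 0.71)]
rack_stud top [([128.2, 249.5], 0.95), ([344.2, 291.6], 0.35)]
rack scene [([452.7, 337.7], 0.72)]
rack top [([165.3, 252.8], 0.95), ([474.4, 236.1], 0.48)]
stage_opening scene [([212.7, 218.1], 0.2)]
stage_opening top [([476.3, 239.9], 0.73), ([129.4, 251.0], 0.57)]
mat scene [([305.0, 289.7], 0.95)]
mat top [([304.6, 222.5], 0.83), ([345.6, 291.5], 0.17)]
cover scene [([459.2, 308.2], 0.97), ([521.9, 287.4], 0.89), ([471.6, 238.2], 0.75), ([208.3, 189.6], 0.35)]
cover top [([152.8, 249.6], 0.97), ([130.0, 331.6], 0.97), ([187.7, 367.6], 0.66)]
stage scene [([211.5, 219.9], 0.6)]
stage top [([466.3, 246.7], 0.6), ([151.6, 230.4], 0.53), ([306.2, 224.2], 0.46)]
```

View pics/crop_s.png

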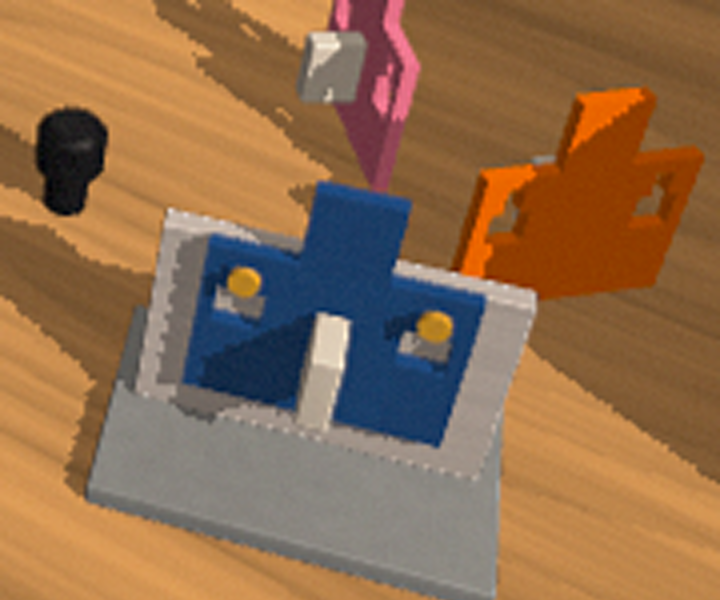

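View pics/crop_t.png

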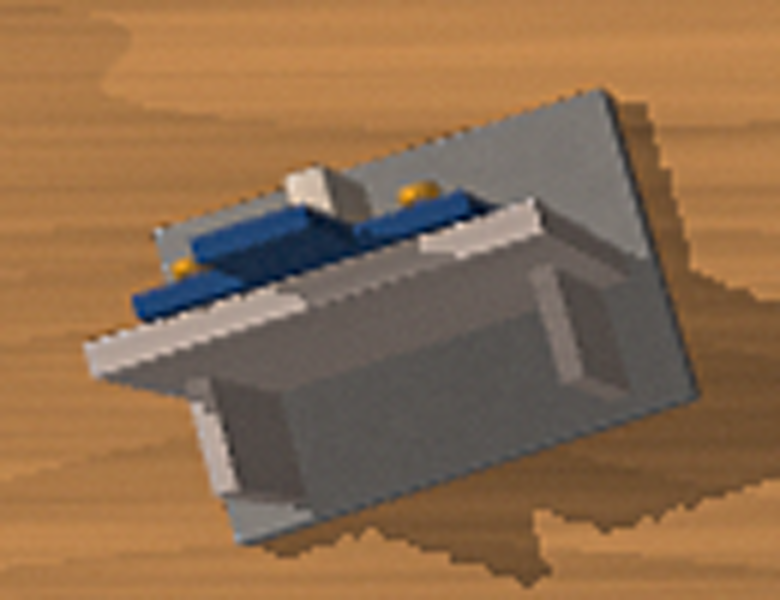

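View pics/crop_st.png

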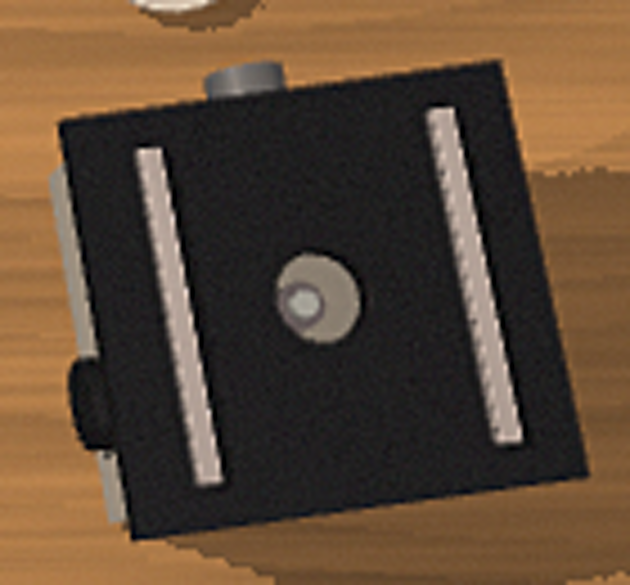

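```bash
cat > fit.py <<'E'
from h import *
ct=lambda u,v,s,ox,oy:(ox+(u+.5)/s-.5,oy+(v+.5)/s-.5)
T=lambda u,v:ct(u,v,6,95,200); S=lambda u,v:ct(u,v,4,380,225); M=lambda u,v:ct(u,v,4.5,405,175)
def fit(obs,x0):
    prm={c:camera_params(c) for c in("scene","top")}
    def f(p):
        Rz=R.from_euler('z',p[2]).as_matrix();o=np.array([p[0],p[1],0]);r=[]
        for c,P,px in obs: r.append((proj(c,Rz@np.array(P)+o,prm[c])[0]-px)*1.0)
        return np.concatenate(r)
    s=least_squares(f,x0,loss='soft_l1'); return s.x,f(s.x).reshape(-1,2)
rack=[("scene",(.017,-.038,.108),S(245,283)),("scene",(.017,.038,.108),S(435,327)),
("top",(0,.075,.116),T(85,345)),("top",(0,-.075,.116),T(535,198)),
("top",(.009,.018,.159),T(195,240)),("top",(.009,-.018,.159),T(305,207)),
("scene",(.009,-.018,.159),S(318,190)),("scene",(.009,.018,.159),S(407,205))]
stage=[("top",(.095,.1,.09),M(60,122)),("top",(.095,-.1,.09),M(500,62)),("top",(-.095,-.1,.09),M(590,475)),("top",(-.095,.1,.09),M(132,540)),
("top",(0,0,.09),M(319,298)),("top",(.075,.061,.098),M(163,147)),("top",(.075,-.061,.098),M(427,112)),("top",(-.075,.061,.098),M(222,482)),("top",(-.075,-.061,.098),M(497,444)),
("scene",(.0,0,.09),(208,190))]
mat=[("top",(.09,.09,.004),(273,177.5)),("top",(.09,-.09,.004),(351.5,190)),("top",(-.09,-.09,.004),(338.5,268.5)),("top",(-.09,.09,.004),(257.5,254.5)),
("scene",(0,0,.004),(305,289.7))]
if __name__=="__main__":
  for n,o,x0 in(("rack",rack,(.5,.37,.3)),("stage",stage,(.5,-.33,.15)),("mat",mat,(.55,.03,-.15))):
    x,r=fit(o,x0);print(n,np.round(x,4));print(np.round(r,1).tolist())
E
python3 fit.py
```

```text
rack [0.4975 0.3269 0.3147]
[[-0.4, 0.0], [-0.1, 0.0], [-0.0, 0.2], [0.3, 0.0], [-0.4, 0.4], [0.3, -0.3], [-0.3, -0.4], [0.9, 0.8]]
stage [ 0.5031 -0.317   0.1256]
[[0.1, -0.6], [-0.4, -0.3], [-0.7, 0.9], [0.7, 0.4], [0.2, -0.3], [-0.9, -0.1], [0.5, -0.4], [-0.3, 0.2], [0.2, 0.1], [-0.3, -2.5]]
mat [ 0.5616  0.0253 -0.1818]
[[-0.8, -1.1], [0.1, -0.3], [-0.1, 0.6], [-0.7, 0.6], [-2.3, -3.6]]
```

```bash
cat >> h.py <<'E'
RK=np.array([0.4975,0.3269,0.3147]);ST=np.array([0.5031,-0.317,0.1256]);MT=np.array([0.5616,0.0253,-0.1818])
def inf(F,P): return R.from_euler('z',F[2]).apply(P)+np.array([F[0],F[1],0])
def quat(z,y):
    z=np.array(z,float);z/=np.linalg.norm(z);y=np.array(y,float);y-=z*(y@z);y/=np.linalg.norm(y)
    return R.from_matrix(np.array([np.cross(y,z),y,z]).T).as_quat()
def st(tag=""):
    print(tag,round(read_time_s(),2),"p",np.round(read_eef_pos(),4),"F",np.round(read_ft_force(),1),"gap",round(read_finger_gap(),4))
def snap(c,n):
    im=read_camera(c);cv2.imwrite(f"pics/{n}.png",im[:,:,::-1]);return im
E
python3 - <<'E'
from h import *
xr=R.from_euler('z',RK[2]).apply([1,0,0])
for s in(1,-1):
    q=quat([0,0,-1],s*xr); print(s,np.round(q,3),inverse_kinematics(inf(RK,[.006,0,.26]),q))
# tilt poses for mat
for s in(1,-1):
  for a in (30,40,45,50):
    a=np.radians(a);q=quat([np.cos(a),0,-np.sin(a)],s*np.array([np.sin(a),0,np.cos(a)]))
    print(s,a,inverse_kinematics([0.50,0.025,.1],q))
  print(inverse_kinematics([0.55,0.025,.034],quat([0,0,-1],[0,s,0])),inverse_kinematics([0.503,-.317,.12],quat([0,0,-1],[0,s,0])))
E
```

```text
1 [0.588 0.809 0.    0.   ] [-0.97901666  0.29385992  0.39927898  1.72581551 -0.1238604   1.14675651
 -0.22931115]
-1 [ 0.809 -0.588  0.     0.   ] [-0.62150029  0.28464854 -0.03094793  1.70795587  0.00952373  1.14913424
  2.80119108]
1 0.5235987755982988 None
1 0.6981317007977318 None
1 0.7853981633974483 None
1 0.8726646259971648 None
[-0.50470042  0.53405116  0.45933858  1.99229395 -0.36045133  0.69432458
  1.75054181] [-0.17700348  0.57380468  0.85788623  1.86831088 -0.5312255   0.94513892
  2.49607054]
-1 0.5235987755982988 None
-1 0.6981317007977318 None
-1 0.7853981633974483 None
-1 0.8726646259971648 None
[-0.74222041  0.62921964  0.76223454  2.00234977 -0.63091056  0.76002562
 -1.16870468] [-0.00965849  0.4934822   0.62618581  1.86140802 -0.36168918  0.90195467
 -0.78284945]
```

```bash
python3 - <<'E'
from h import *
c=np.array([MT[0],MT[1]])
for a in (45,60,70):
  for s in (1,-1):
    out=[]
    for ph in range(-180,180,30):
      A=np.radians(a);p=np.radians(ph);h=np.array([np.cos(p),np.sin(p),0])
      n=np.sin(A)*h+np.cos(A)*np.array([0,0,1]);z=np.cos(A)*h-np.sin(A)*np.array([0,0,1])
      B=np.array([*c,.004])+.042*h
      P=B-.110*z+.004*n
      q=inverse_kinematics(P,quat(z,s*n))
      if q is not None: out.append((ph,np.round(q,2).tolist()))
    print(a,s,*out,sep="\n ")
E
```

```text
45
 1
 (-180, [-0.65, 1.29, 1.14, 1.29, -0.78, 1.95, -2.62])
 (-150, [-0.89, 1.43, 1.36, 1.36, -0.74, 1.85, -2.15])
 (-120, [-1.14, 1.4, 1.35, 1.55, -0.61, 1.52, -1.82])
 (-90, [-1.0, 0.76, 0.63, 1.82, 0.32, 1.06, -2.22])
 (-60, [-1.06, 0.57, 0.56, 2.12, 0.79, 0.74, -2.27])
 (-30, [-0.87, 0.37, 0.38, 2.39, 1.61, 0.53, -2.56])
 (30, [1.3, 0.76, -1.23, 2.37, 2.32, 0.15, -1.38])
 (60, [0.85, 0.55, -0.6, 2.12, -0.93, 0.6, 2.19])
 (90, [-0.33, 0.83, 0.84, 1.88, -1.26, 1.52, 2.7])
 (120, [0.76, 0.96, -0.82, 1.53, 0.01, 1.34, 2.13])
 (150, [0.72, 1.31, -1.26, 1.3, 0.56, 1.78, 2.12])
45
 -1
 (-180, [-0.38, 1.0, 0.51, 1.27, -0.36, 1.77, 0.18])
 (-150, [-0.5, 0.95, 0.42, 1.33, -0.05, 1.65, 0.43])
 (-120, [-0.63, 0.83, 0.34, 1.53, 0.24, 1.43, 0.62])
 (-90, [-0.77, 0.68, 0.32, 1.81, 0.53, 1.15, 0.75])
 (-60, [-0.87, 0.52, 0.33, 2.11, 0.91, 0.83, 0.78])
 (-30, [-0.87, 0.37, 0.38, 2.39, 1.61, 0.53, 0.58])
 (30, [1.3, 0.76, -1.23, 2.37, 2.32, 0.15, 1.76])
 (60, [-0.1, 0.52, 0.48, 2.17, -1.41, 1.01, -0.65])
 (90, [-0.3, 0.81, 0.79, 1.87, -1.23, 1.49, -0.45])
 (120, [-0.33, 0.96, 0.8, 1.59, -1.02, 1.
[... 1906 characters left out ...]
, 1.17, 2.6])
 (150, [0.81, 0.99, -1.25, 1.68, 0.66, 1.39, 2.03])
70
 -1
 (-180, [-0.59, 0.66, 0.66, 1.71, -0.39, 1.27, 0.22])
 (-150, [-0.61, 0.62, 0.57, 1.73, -0.18, 1.2, 0.54])
 (-120, [-0.61, 0.55, 0.47, 1.81, 0.03, 1.07, 0.85])
 (-90, [-0.61, 0.46, 0.39, 1.92, 0.22, 0.9, 1.18])
 (-60, [-0.61, 0.38, 0.37, 2.03, 0.32, 0.69, 1.58])
 (-30, [-0.52, 0.3, 0.31, 2.13, 0.31, 0.49, 2.13])
 (0, [-1.22, 0.8, 1.38, 2.19, -1.28, 0.78, -2.23])
 (30, [-1.1, 0.83, 1.38, 2.16, -1.39, 1.01, -1.58])
 (60, [-0.89, 0.66, 1.15, 2.07, -1.18, 1.03, -1.16])
 (90, [-0.56, 0.54, 0.76, 1.95, -0.85, 1.04, -0.9])
 (120, [-0.56, 0.62, 0.76, 1.83, -0.74, 1.2, -0.5])
 (150, [-0.57, 0.66, 0.72, 1.75, -0.58, 1.28, -0.13])
```

```bash
python3 - <<'E'
from h import *
xr=R.from_euler('z',RK[2]).apply([1,0,0]);q=quat([0,0,-1],xr)
move_ptp(inf(RK,[.006,0,.25]),q); move_gripper(.05,30)
st();print(np.round(read_qpos(),2));
prm=camera_params("wrist");im=snap("wrist","w1")
pts={"tabtopF+":(.009,.018,.159),"tabtopF-":(.009,-.018,.159),"tabB+":(.001,.018,.159),"tabB-":(.001,-.018,.159),"pan+":(0,.075,.116),"pan-":(0,-.075,.116),"hd+":(.017,.038,.108),"hd-":(.017,-.038,.108)}
v=im[:,:,::-1].copy()
for k,P in pts.items():
    u=proj("wrist",inf(RK,P),prm)[0];print(k,np.round(u,1));cv2.drawMarker(v,tuple(int(round(a)) for a in u),(0,255,0),cv2.MARKER_CROSS,8,1)
cv2.imwrite("pics/w1m.png",v)
E
```

```text
3.06 p [0.5031 0.329  0.25  ] F [-0.4  0.  -0.4] gap 0.05
[-0.98  0.3   0.4   1.74 -0.13  1.13 -0.23]
tabtopF+ [326.7 225.7]
tabtopF- [326.3 278. ]
tabB+ [313.9 225.7]
tabB- [314.2 278. ]
pan+ [313.2 129.1]
pan- [314.2 319. ]
hd+ [336.5 180.6]
hd- [335.1 273.9]
```

View pics/w1m.png

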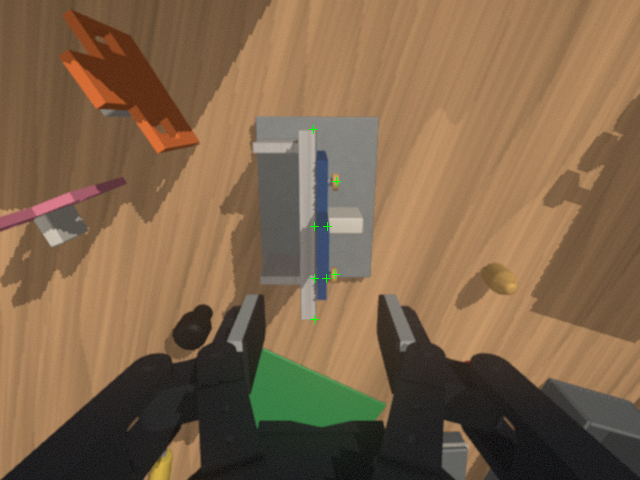

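Pose confirmed: the overlay markers fall on the tab (314–327, 226–278), the stud heads and the panel edge to within about 2 px. Descending to pinch the tab.

```bash
python3 - <<'E'
from h import *
xr=R.from_euler('z',RK[2]).apply([1,0,0]);q=quat([0,0,-1],xr)
movel(inf(RK,[.006,0,.145]),q,.1); st("down")
move_gripper(.02,30);st("20mm"); move_gripper(.0,30); st("closed")
F=read_ft_force();print("along rack x",F@xr)
snap("scene","s2");
E
python3 -c "
import cv2
s=cv2.imread('pics/s2.png');cv2.imwrite('pics/s2c.png',cv2.resize(s[180:385,360:580],None,fx=3,fy=2.9))"
```

```text
down 4.31 p [0.5039 0.3291 0.1459] F [-0.5  0.1  1.4] gap 0.0499
20mm 4.71 p [0.5033 0.3288 0.1452] F [-0.3 -0.2  0.8] gap 0.0203
closed 4.96 p [0.5034 0.3289 0.1452] F [0.5 0.5 0.4] gap 0.0073
along rack x 0.6608104177132073
```

View pics/s2c.png

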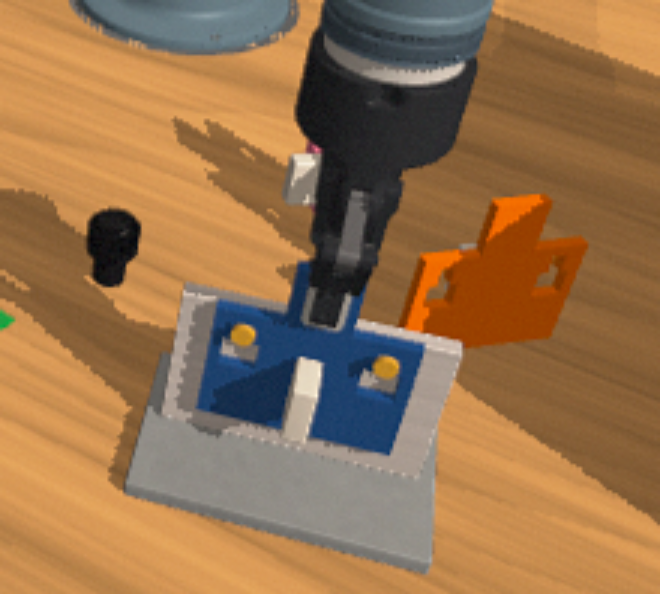

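The tab is pinched: one finger is in front of it at (328,300) in the crop, the gap is 7.3 mm and there is almost no side force. Next is the 21 mm raise, then a look.

```bash
python3 - <<'E'
from h import *
move_gripper(.0,50)
p=np.array(read_eef_pos());q=read_tcp_rot()
p0=inf(RK,[.006,0,.145])
for dz in(.007,.014,.021):
    movel(p0+[0,0,dz],None,.04); st(dz)
snap("scene","s3");snap("wrist","w3")
E
python3 -c "
import cv2
s=cv2.imread('pics/s3.png');cv2.imwrite('pics/s3c.png',cv2.resize(s[225:385,390:550],None,fx=3.75,fy=3.75,interpolation=2))"
```

```text
0.007 5.55 p [0.503  0.3286 0.1519] F [ 0.6 -0.1 -1.7] gap 0.0072
0.014 5.88 p [0.5029 0.3288 0.1593] F [ 0.9  0.1 -2.2] gap 0.0071
0.021 6.2 p [0.503  0.3288 0.1663] F [ 0.4  0.2 -1.6] gap 0.0074
```

View pics/s3c.png

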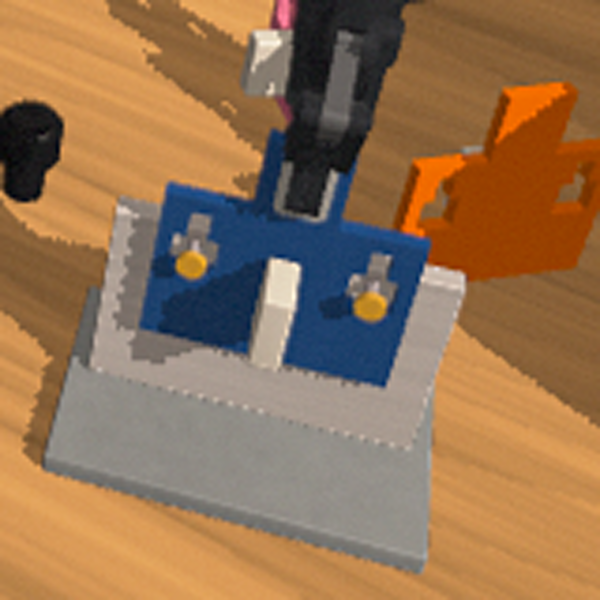

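The heads at (192,263) and (370,305) sit over the wide ends. They look slightly low only because they stand out toward the camera. The weight reads about 2 N and there's no sideways load, so I'm drawing it off in steps.

```bash
python3 - <<'E'
from h import *
p0=inf(RK,[.006,0,.166]);xr=R.from_euler('z',RK[2]).apply([1,0,0])
for dx in(.004,.008,.012,.018,.026,.045,.07):
    movel(p0+xr*dx,None,.05); st(dx)
    if np.linalg.norm(read_ft_force())>10: print("STOP");break
snap("scene","s4")
E
python3 -c "
import cv2
s=cv2.imread('pics/s4.png');cv2.imwrite('pics/s4c.png',cv2.resize(s[225:385,390:550],None,fx=3.75,fy=3.75,interpolation=2))"
```

```text
0.004 6.55 p [0.5071 0.3299 0.1658] F [-0.7  0.1 -2.4] gap 0.0074
0.008 6.8 p [0.5111 0.3313 0.166 ] F [-0.7  0.1 -2.2] gap 0.0073
0.012 7.05 p [0.515  0.3325 0.1661] F [-0.1 -0.6 -2.3] gap 0.0072
0.018 7.32 p [0.5208 0.3344 0.1661] F [-0.5  0.  -3.5] gap 0.0073
0.026 7.62 p [0.5284 0.3369 0.1661] F [-0.1  0.2 -3.6] gap 0.0072
0.045 8.16 p [0.5462 0.3426 0.1659] F [-0.1 -0.5 -2.4] gap 0.0075
0.07 8.81 p [0.5698 0.3503 0.1658] F [ 0.5 -0.3 -2.3] gap 0.0071
```

View pics/s4c.png

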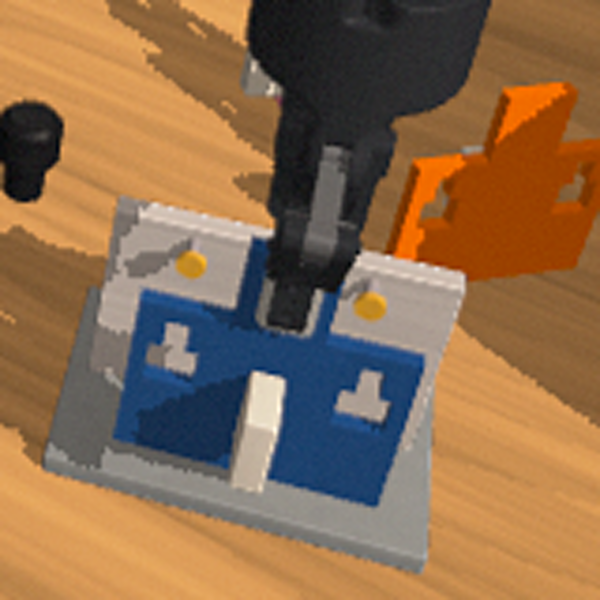

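```bash
cat >> h.py <<'E'
def lean(a,ph,c,dz,s=1):
    A=np.radians(a);p=np.radians(ph);h=np.array([np.cos(p),np.sin(p),0]);Z=np.array([0,0,1.])
    n=np.sin(A)*h+np.cos(A)*Z;z=np.cos(A)*h-np.sin(A)*Z
    return np.array([c[0],c[1],.004])+.042*h-.110*z+.004*n+dz*Z, quat(z,s*n)
E
python3 - <<'E'
from h import *
p=np.array(read_eef_pos());movel([p[0],p[1],.29],None,.2)
c=[MT[0],MT[1]-.0]
P,q=lean(88,-90,c,.15); move_ptp(P,q); st("up"); print(np.round(read_qpos(),2))
P,q=lean(50,-90,c,.06); move_ptp(P,q); st("lean"); print(np.round(read_qpos(),2))
snap("scene","s5")
E
```

```text
up 11.0 p [ 0.5618 -0.0151  0.2636] F [-0.7 -0.5 -2.6] gap 0.007
[-0.8   0.27  0.87  1.83 -0.19  1.14 -1.44]
lean 11.62 p [0.5616 0.0558 0.1485] F [ 0.4 -0.6 -2. ] gap 0.0074
[-1.12  0.68  0.82  1.84  0.2   1.08 -2.03]
```

View pics/s5.png

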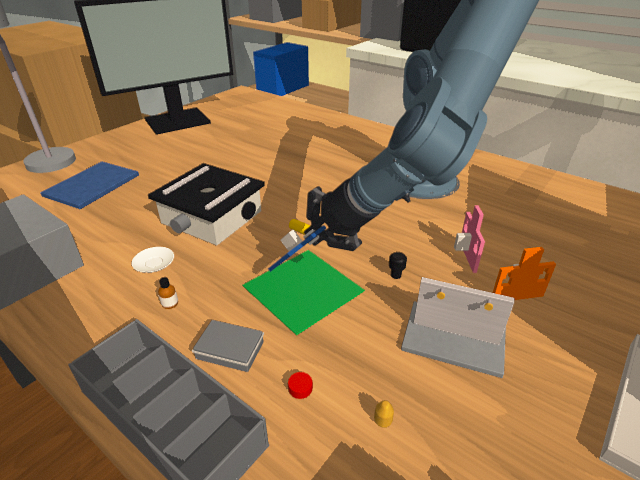

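The plate is seen edge-on leaning back, with the white bar at (292,240) on its upper side. Now lowering it onto its edge, releasing and withdrawing along the tool axis.

```bash
python3 - <<'E'
from h import *
c=[MT[0],MT[1]]
P,q=lean(50,-90,c,.012);movel(P,q,.12);st("12")
for dz in(.006,.003,.001):
    P,q=lean(50,-90,c,dz);movel(P,q,.03);st(dz)
    if read_ft_force()[2]>1: break
snap("scene","s6a")
move_gripper(.05);st("open")
z=R.from_quat(q).apply([0,0,1]);p=np.array(read_eef_pos())
snap("scene","s6b")
movel(p-z*.06,None,.15);pause(.3);snap("scene","s6c")
st("back")
a=[cv2.imread(f"pics/s6{k}.png")[170:340,220:400] for k in "abc"]
cv2.imwrite("pics/s6.png",cv2.resize(np.hstack(a),(800,252),interpolation=2))
E
```

```text
12 12.22 p [0.5619 0.0499 0.1033] F [ 0.1  0.3 -2.4] gap 0.0076
0.006 12.57 p [0.5616 0.0511 0.0969] F [ 0.5  0.2 -2.8] gap 0.007
0.003 12.82 p [0.5614 0.051  0.0937] F [ 0.5 -0.2 -3. ] gap 0.0074
0.001 13.07 p [0.5615 0.0509 0.0917] F [ 0.1  0.3 -2.4] gap 0.0073
open 13.6 p [0.5618 0.051  0.092 ] F [-0.5  0.5 -1.5] gap 0.0499
back 14.55 p [0.5614 0.0887 0.1375] F [-0.1 -0.3 -0.9] gap 0.0497
```

View pics/s6.png

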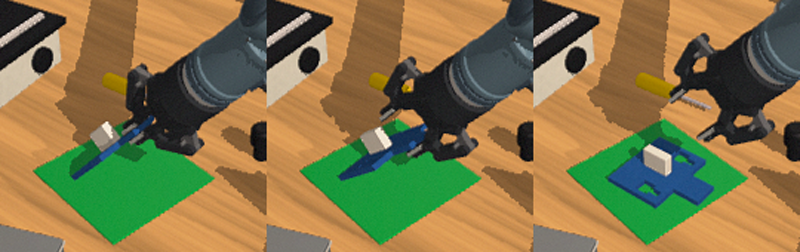

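The last frame shows the cover flat on the mat with its bar up, in about the middle, and the fingers clear. Now to measure it from above.

```bash
python3 - <<'E'
from h import *
p=np.array(read_eef_pos());movel(p+[0,.0,.1],None,.25)
q=quat([0,0,-1],[-1,0,0]);q2=quat([0,0,-1],[1,0,0])
for k in(q,q2): print(inverse_kinematics([MT[0],MT[1],.2],k))
for s in(1,-1):
  for yy in ([-np.sin(ST[2]),np.cos(ST[2]),0],):
    print("st",inverse_kinematics([ST[0],ST[1],.17],quat([0,0,-1],s*np.array(yy))))
move_ptp([MT[0]-.08,MT[1],.27],q)
st();prm=camera_params("wrist");snap("wrist","w7");snap("scene","s7");snap("top","t7")
import pickle;pickle.dump(prm,open("w7.pkl","wb"))
E
```

```text
[-1.02563964  0.4962008   1.14936927  1.89793416 -0.51357918  1.08489906
 -2.81029495]
[-0.72843873  0.32689289  0.72394002  1.88803825 -0.25237555  1.01926319
  0.10291565]
st [ 1.40394196  0.73267552 -1.24498642  1.76388952  0.74396235  1.21027672
  1.64217242]
st [-0.15524773  0.47081617  0.81601265  1.83614925 -0.40138905  1.0079163
 -0.6192641 ]
 18.97 p [0.4817 0.0253 0.2701] F [-0.6  0.   0.9] gap 0.0497
```

View pics/w7.png

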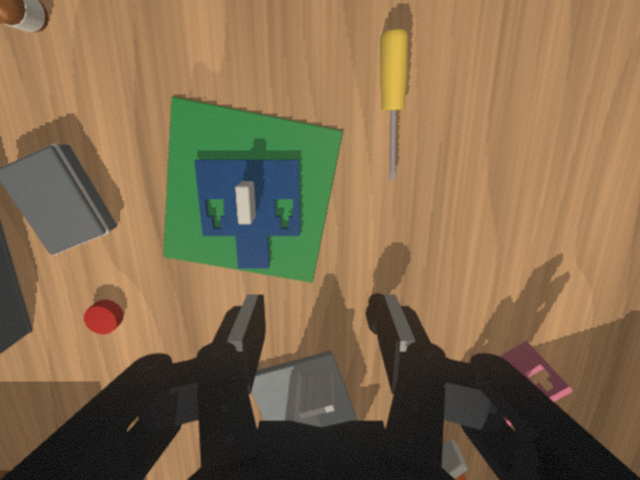

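View pics/s7.png

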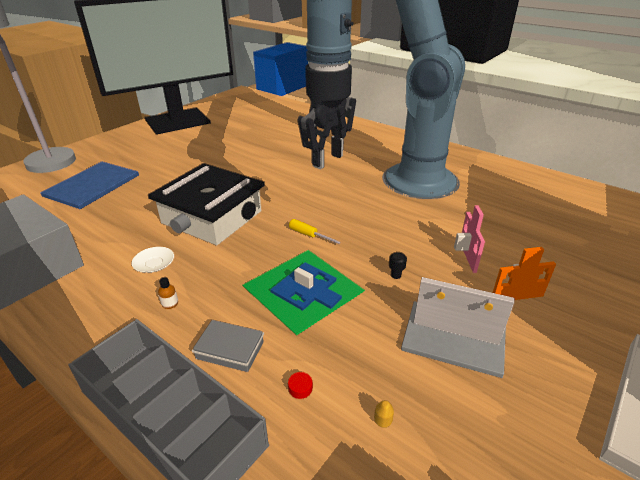

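```bash
python3 - <<'E'
import cv2
s=cv2.imread('pics/w7.png');cv2.imwrite('pics/w7c.png',cv2.resize(s[145:280,185:315],None,fx=4.4,fy=4.4,interpolation=2))
s=cv2.imread('pics/s7.png');cv2.imwrite('pics/s7c.png',cv2.resize(s[250:320,255:355],None,fx=8,fy=8,interpolation=2))
E
```

```text
(no output)
```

View pics/w7c.png

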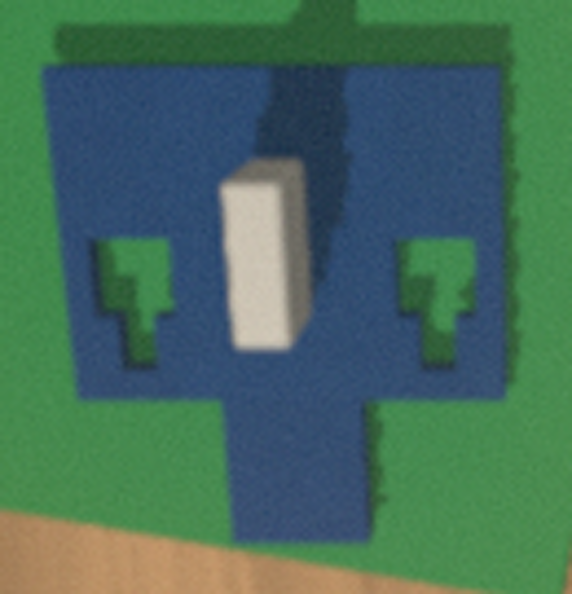

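View pics/s7c.png

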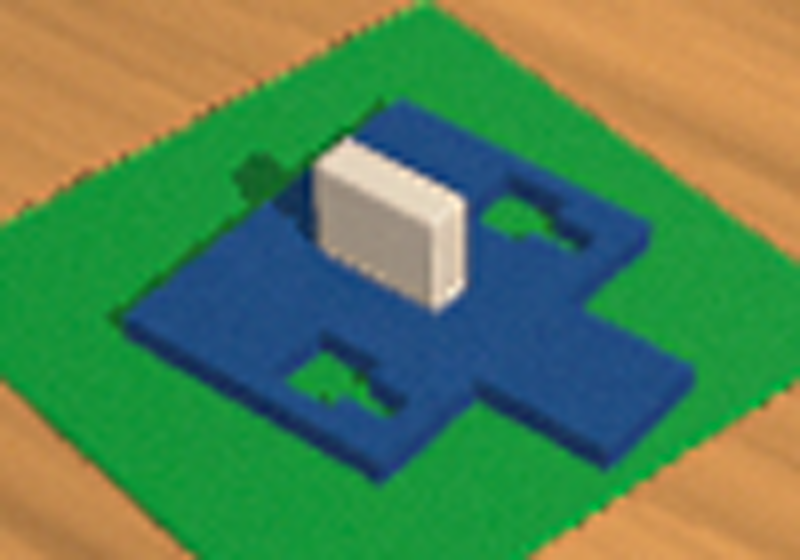

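```bash
python3 - <<'E'
from h import *
import pickle
prm={"wrist":pickle.load(open("w7.pkl","rb")),"scene":camera_params("scene")}
W=lambda u,v:(185+(u+.5)/4.4-.5,145+(v+.5)/4.4-.5);S=lambda u,v:(255+(u+.5)/8-.5,250+(v+.5)/8-.5)
T=.008;B=.038
obs=[("wrist",(T,.055,-.042),W(45,68)),("wrist",(T,-.055,-.042),W(502,68)),("wrist",(T,.055,.042),W(80,398)),("wrist",(T,-.055,.042),W(506,398)),("wrist",(T,.018,.082),W(233,542)),("wrist",(T,-.018,.082),W(371,542)),
("wrist",(B,.007,-.02),W(222,185)),("wrist",(B,-.007,-.02),W(278,182)),("wrist",(B,.007,.02),W(233,350)),("wrist",(B,-.007,.02),W(291,350)),
("scene",(T,.055,-.042),S(125,317)),("scene",(T,.055,.042),S(380,472)),("scene",(T,-.055,-.042),S(400,100)),("scene",(T,-.055,.042),S(650,223)),("scene",(T,.018,.082),S(605,455)),("scene",(T,-.018,.082),S(693,372)),
("scene",(B,.007,-.02),S(313,168)),("scene",(B,.007,.02),S(437,220)),("scene",(B,-.007,-.02),S(347,138)),("scene",(B,-.007,.02),S(465,198))]
def f(p,o=obs):
    d=np.array([np.cos(p[2]),np.sin(p[2]),0]);Y=np.array([d[1],-d[0],0]);r=[]
    for c,P,px in o: r.append(proj(c,np.array([p[0],p[1],.004])+P[0]*np.array([0,0,1])+P[1]*Y+P[2]*d,prm[c])[0]-px)
    return np.concatenate(r)
for o in(obs,obs[:10],obs[10:]):
    s=least_squares(lambda p:f(p,o),(.56,.03,1.57),loss='soft_l1');print(np.round(s.x,4),np.round(f(s.x,o).reshape(-1,2),1).tolist())
E
```

```text
[0.5597 0.0262 1.5697] [[-0.9, -0.2], [-0.4, -0.0], [-0.6, 0.5], [0.1, 0.7], [-0.0, 0.5], [-0.4, 0.6], [-0.6, -0.9], [0.8, -0.2], [-0.1, 0.2], [0.3, 0.3], [-0.1, -0.4], [0.1, -1.4], [0.2, -0.7], [0.3, -0.4], [0.3, -1.1], [0.2, -1.0], [-0.3, -1.1], [-0.4, 0.5], [-0.1, -0.8], [0.5, -0.5]]
[0.5595 0.0261 1.5699] [[-0.7, -0.4], [-0.2, -0.2], [-0.4, 0.4], [0.3, 0.6], [0.2, 0.4], [-0.3, 0.5], [-0.4, -1.1], [1.0, -0.4], [0.1, 0.1], [0.5, 0.1]]
[0.5614 0.0275 1.568 ] [[-0.3, 0.3], [-0.0, -0.6], [0.2, -0.1], [0.3, 0.3], [0.2, -0.3], [0.2, -0.2], [-0.4, -0.4], [-0.5, 1.2], [-0.2, -0.2], [0.5, 0.2]]
```

```bash
python3 - <<'E'
from h import *
q=quat([0,0,-1],[1,0,0]);c=[.560,.0265]
move_ptp([*c,.12],q);movel([*c,.035],q,.12);st("down")
move_gripper(.025,30);move_gripper(.0,60);st("closed")
movel([*c,.06],q,.05);st("lift");snap("scene","s8a")
movel([*c,.20],q,.2);st("up");snap("scene","s8");print(np.round(read_qpos(),2))
E
```

```text
down 21.69 p [0.5606 0.0263 0.0357] F [-0.8  0.   0.3] gap 0.05
closed 22.31 p [0.5603 0.0264 0.0354] F [-1.   0.1  2.5] gap 0.0127
lift 22.96 p [0.5599 0.0266 0.06  ] F [-0.1 -0.  -3.4] gap 0.0128
up 23.86 p [0.559  0.0269 0.1986] F [ 0.7  0.7 -2.9] gap 0.0128
[-1.15  0.84  1.49  1.91 -0.88  1.29  0.63]
```

View pics/s8.png

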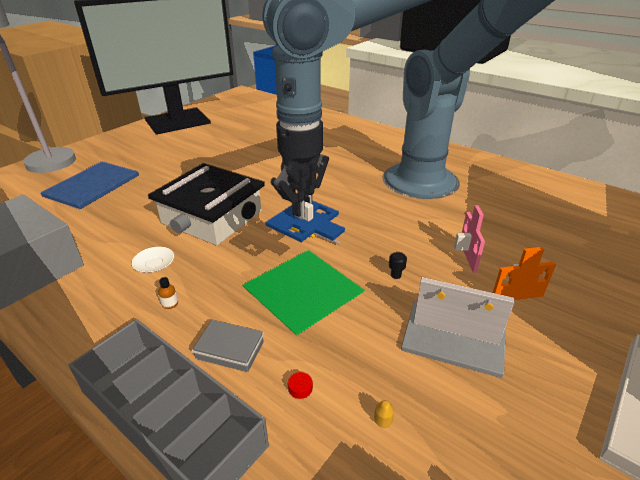

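The cover is held level by its bar at (308,210), with the gap at 12.7 mm, and the mat is clear. Going above the stage.

```bash
python3 - <<'E'
from h import *
y=R.from_euler('z',ST[2]).apply([0,-1,0]);q=quat([0,0,-1],y)
move_ptp([ST[0],ST[1],.20],q);st("over");print(np.round(read_qpos(),2))
movel([ST[0],ST[1],.135],q,.1);st("13mm above")
for c in("scene","top"):
    im=snap(c,c+"9")
v=cv2.imread("pics/scene9.png")[130:270,120:300];t=cv2.imread("pics/top9.png")[165:315,395:555]
cv2.imwrite("pics/c9.png",np.hstack([cv2.resize(v,(400,311),interpolation=2),cv2.resize(t,(332,311),interpolation=2)]))
E
```

```text
over 25.22 p [ 0.5043 -0.3155  0.1994] F [ 1.5  0.7 -2.3] gap 0.0128
[-0.47  0.91  1.48  1.82 -0.94  1.35 -0.2 ]
13mm above 26.02 p [ 0.5032 -0.3175  0.1353] F [-0.8 -1.1 -3.1] gap 0.0132
```

View pics/c9.png

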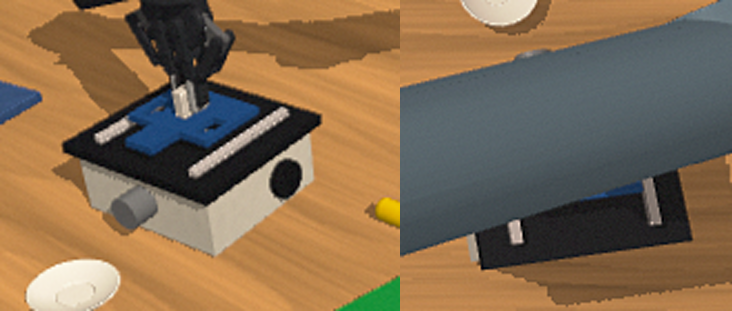

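```bash
python3 - <<'E'
from h import *
for z in(.128,.1245):
    movel([ST[0],ST[1],z],None,.04);st(z)
im=snap("scene","s10");v=cv2.resize(cv2.imread("pics/s10.png")[140:230,140:275],None,fx=5.5,fy=5.5,interpolation=2)
ex=R.from_euler('z',ST[2])
h=.0931
for P in [(-.042,.055,h+.008),(-.042,-.055,h+.008),(.042,.055,h+.008),(.042,-.055,h+.008),(.082,.018,h+.008),(.082,-.018,h+.008)]:
    u=(proj("scene",inf(ST,P))[0]-[140,140]+.5)*5.5;cv2.drawMarker(v,tuple(int(a) for a in u),(0,255,255),0,12,1)
for P in [(x,y,.098) for x in(-.075,.075) for y in(-.061,.061)]:
    u=(proj("scene",inf(ST,P))[0]-[140,140]+.5)*5.5;cv2.drawMarker(v,tuple(int(a) for a in u),(0,0,255),0,12,1)
cv2.imwrite("pics/c10.png",v)
E
```

```text
0.128 26.44 p [ 0.503  -0.3168  0.1277] F [-0.5 -0.1 -2.5] gap 0.0127
0.1245 26.69 p [ 0.503  -0.3168  0.1242] F [ 0.7 -0.6 -3.3] gap 0.0133
```

View pics/c10.png

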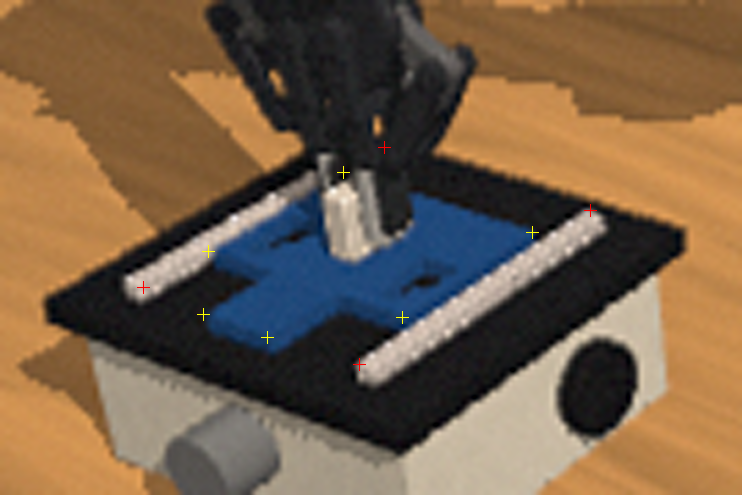

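The cover lies between the rails with clearance on both sides. The overlay marks are offset about 2 px from both rails and plate, so their relative position agrees. Setting it down.

```bash
python3 - <<'E'
from h import *
for z in(.1232,.1224,.1216,.1210):
    movel([ST[0],ST[1],z],None,.02);st(z)
    if read_ft_force()[2]>2: break
for g in (.016,.02,.045): move_gripper(g)
st("open")
p=np.array(read_eef_pos());movel([p[0],p[1],.16],None,.06);movel([p[0],p[1],.26],None,.2)
q=read_tcp_rot();move_ptp([.45,-.0,.3],q);st()
snap("scene","s11");snap("top","t11")
v=cv2.imread("pics/s11.png")[140:230,140:275];t=cv2.imread("pics/t11.png")
cv2.imwrite("pics/c11.png",cv2.resize(v,None,fx=5.5,fy=5.5,interpolation=2));cv2.imwrite("pics/c11t.png",cv2.resize(t[175:305,405:545],None,fx=4.5,fy=4.5,interpolation=2))
E
```

```text
0.1232 26.99 p [ 0.5031 -0.317   0.1232] F [-0.2  0.3 -2.7] gap 0.013
0.1224 27.24 p [ 0.5031 -0.317   0.1224] F [-1.   0.4 -2.6] gap 0.0128
0.1216 27.49 p [ 0.5031 -0.317   0.1216] F [-0.7  0.2 -2.9] gap 0.0127
0.121 27.74 p [ 0.5031 -0.3171  0.1215] F [0.5 1.6 1.8] gap 0.0129
open 28.54 p [ 0.5031 -0.317   0.121 ] F [ 0.3 -0.8 -0. ] gap 0.0446
 31.39 p [ 0.4498 -0.0007  0.2996] F [ 0.1 -0.5  0.6] gap 0.0451
```

View pics/c11.png

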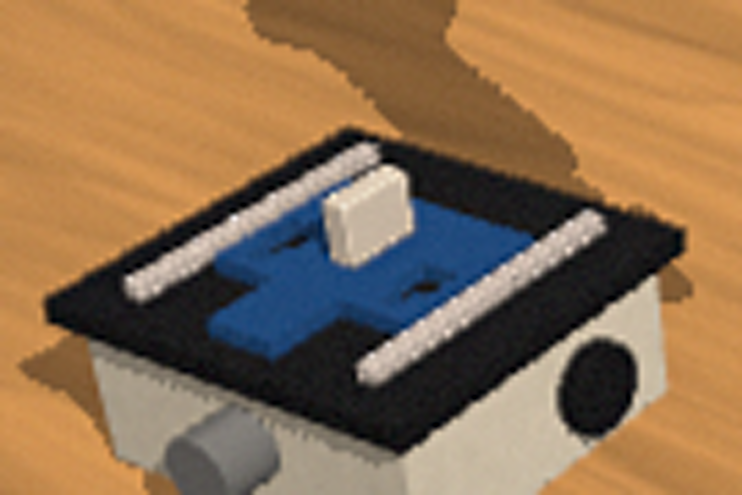

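View pics/c11t.png

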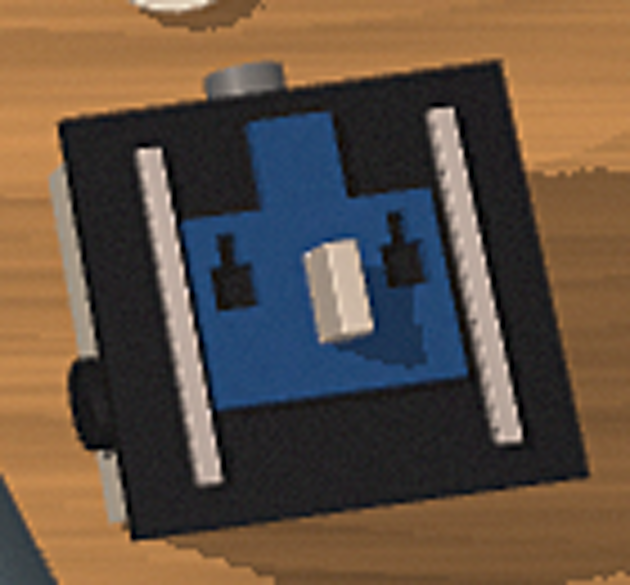

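View pics/s11.png

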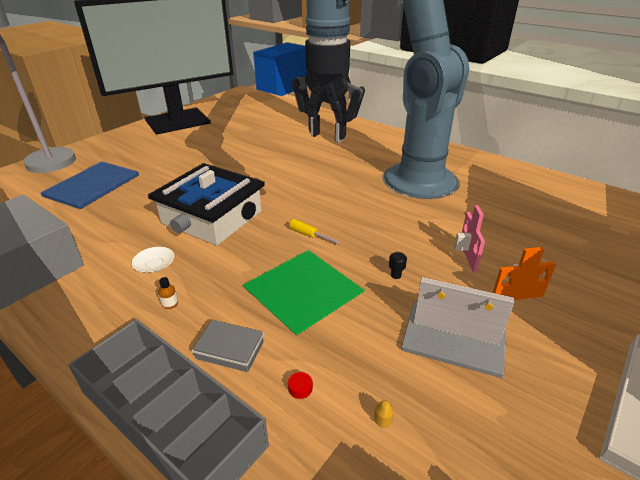

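```bash
python3 - <<'E'
from h import *
from fit import fit,M
z=.098
o=[("top",(.042,.055,z),M(183,222)),("top",(.042,-.055,z),M(430,188)),("top",(-.042,-.055,z),M(468,378)),("top",(-.042,.055,z),M(218,410)),("top",(.082,.018,z),M(248,125)),("top",(.082,-.018,z),M(333,113))]
x,r=fit(o,(.5,-.317,.12));print(x,np.round(r,1).tolist())
print("in stage",R.from_euler('z',-ST[2]).apply([x[0]-ST[0],x[1]-ST[1],0]),x[2]-ST[2])
sign_off()
E
```

```text
[ 0.50080876 -0.31613883  0.12228097] [[0.3, 0.0], [-0.1, 0.4], [-0.2, -0.2], [0.1, 0.1], [0.5, -0.3], [-0.6, 0.0]]
in stage [-0.00216531  0.00114141  0.        ] -0.0033190329684076036
the job is handed in; nothing more can be done
```

The blue cover is now flat on the microscope stage, between the rails and centred over the opening, and the job has been handed in. `sign_off()` reports no verdict, so what follows rests on my own checks.

- **Off the rack:** I pinched the tab, raised the cover 21 mm and drew it 70 mm off the studs. The wrist force stayed below 4 N throughout.
- **On the mat:** I stood it on its lower edge leaning back and let go. It fell flat with the grip bar up, about 2 mm from the mat's centre.
- **On the stage:** I picked it up again by the bar and lowered it until it just touched, at about 2 N, before releasing it.

**Last checks:**
- **Position:** the top camera puts the cover's centre 2.2 mm along and 1.1 mm across the rails from the opening, and about 0.003 rad out of line with them.
- **Arm:** it is clear of everything, about 0.3 m away.
- **Bystanders:** none look moved in the final scene picture.
- **Time:** about 31 s of the 56 s allowed had gone when I took the last pictures.

**Disagreements:** In the scene camera, my predicted points on the stage and cover fell about 2 px off. The rails and the plate were off by the same amount, so their relative position still agreed with the top camera. Nothing else failed or disagreed.

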